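# Line up the label rolls by height on the roll tray

### The arm

A 7-joint arm with a two-finger parallel gripper is mounted at the origin on a cart in front of the work surface, level with it; the furniture and walls round the work are solid. World frame = base frame: x ahead of the robot, y to its left, z up, the work surface at z = 0. Lengths are in mm, angles in rad, forces in N, time in s.
With the tool pointing down it reaches from about 400 to 875 mm from the base axis. Payload 6.5 kg.
Tool frame: the origin (TCP) lies midway between the tips of the shut fingers; the grasp point (between the pads) lies 19 mm behind it; y points along the fingers, z is the direction in which the jaws open and shut, and the axes are right-handed (so a half turn about y gives the same grasp; the last joint's range is limited). The gripper opens to 88 mm and grips with 3 to 60 N. Pads are 18 mm wide; open, the fingers measure 123 mm over their backs; the gripper's body (75 mm by 187 mm) begins 45 mm behind the grasp point.
Start: joints at [-1.266, 0.536, -0.004, 1.538, 0.003, 1.067, -0.071], TCP at [235.529, 605.819, 238.716] pointing down, gripper open.
Joint ranges: [-2.7, 2.7], [-0.37, 2.16], [-1.27, 1.26], [0.24, 2.4], [-1.31, 4.45], [0.19, 1.91], [-2.76, 2.76]. Speed limits (rad/s): [2.39, 2.39, 3.14, 3.14, 3.14, 3.14, 3.14].

### API

Orientations are given as a 3x3 rotation matrix whose columns are the frame's x, y, z axes.
In Python, from workcell import robot gives the robot as it stands.
- The arm moves only by the shell command python3 -m handwheel 'ROWS' [FORCE]. ROWS is text: rows parted by semicolons, each of 5 numbers parted by spaces: the finger opening in m, from 0 to 0.0881, then the shift along the tool's x, y, z in m, then the turn about the tool's y in degrees. In form: grip tx ty tz yaw; .... A call has 1 to 10 rows; each row shifts and turns the commanded pose from where the row before left it, along the tool's axes as they then stand; what a row does not reach is not made up. A row lasts 1/8 s, in which the tool goes at most 62.5 mm and 10.7 degrees, less where a joint would pass 70% of its speed; a pose out of reach is approached as far as the arm can. A call is refused whole if a number of a shift passes 0.0625 or a number of a turn 10.7, either way. A call with a gripper value outside its range is refused whole. The fingers move at their own pace and stop on an object; FORCE is the grip in N (left out, the last holds). Time passes only in rows, so rows that do not move let the fingers close. It gives the time, the measured TCP pose, the force and the opening at its end, in the units of the state.
- robot.read_state(): the state, without advancing time (a new reading comes with each control period).
- robot.grab_frame(name): name is "scene" or "side" or "wrist"; returns a dict with "frame" (400x640x3 uint8, red, green, blue), "fx", "fy", "cx", "cy" (pixels), "distortion" ([k1, k2, p1, p2, k3] as OpenCV has them; the pictures are not rectified), "origin" and "rotation" of the camera in the world; the wrist camera has in their place "T_tool_cam" (4x4, takes a point from camera to tool coordinates, whose origin is the TCP and whose axes are the tool frame's). Camera axes: x right, y up, looking along -z (the intrinsics and any distortion apply to the point x, -y, -z); pixel columns grow to the right and rows downward; lengths in mm; the calibration is good to about 2 mm. A picture is of the moment at which its call begins: read the wrist's pose just before it. There is no depth.
- robot.hand_in(): hands the job in, once; it reports no verdict.
The state is a dict: "clock": time; "joint_pos": joint angles; "joint_velocities": joint speeds; "joint_efforts": joint torques, N m; "position": TCP position; "orientation": TCP orientation; "contact_force": force on the tool from outside, world axes, zero at the start; "wrist_torque": the same for the moment, N m; "finger_gap": finger opening in mm.
Only numpy, scipy, OpenCV 4.12 (cv2) and the standard library are available. Lean on these libraries where they do the work, as an engineer would, in place of code of your own. Each camera call takes 0.05 s, during which the arm holds its last target. There are 200 camera calls.

### The job

Line up the four white label rolls by height on the aluminium roll tray beside the label printer, one standing upright on each dark round mark and centred on it (within about a centimetre). The shortest roll goes on the mark next to the red end stop and each following one is the next taller, so the tallest ends up next to the grey stop.

Things in the scene. Friction and masses are not known exactly. Their poses are not given: they have to be found in the camera images.
- roll_30_center (a point): Centre (half-way up, on the axis) of the shortest white label roll: a cylinder of white labels on a brown core, standing on its end, 30 mm high, 58 mm in diameter, 57 g (varies by a third); z is its axis. Rigid; any direction of grip across the diameter is alike.
- roll_60_center (a point): Centre (half-way up, on the axis) of the second shortest white label roll: a cylinder of white labels on a brown core, standing on its end, 60 mm high, 60 mm in diameter, 120 g (varies by a third); z is its axis. Rigid; any direction of grip across the diameter is alike.
- roll_82_center (a point): Centre (half-way up, on the axis) of the second tallest white label roll: a cylinder of white labels on a brown core, standing on its end, 82 mm high, 58 mm in diameter, 156 g (varies by a third); z is its axis. Rigid; any direction of grip across the diameter is alike.
- roll_105_center (a point): Centre (half-way up, on the axis) of the tallest white label roll: a cylinder of white labels on a brown core, standing on its end, 105 mm high, 58 mm in diameter, 200 g (varies by a third); z is its axis. Rigid; any direction of grip across the diameter is alike.
- mark_a: Dark round mark a, 68 mm across, flush in the top of the aluminium roll tray; its origin is the mark's centre on the tray's top face, 8 mm above the bench. The fixed tray is 80 x 360 mm, y along its length; marks a, b, c, d follow one another along it in that order, towards -y of the tray, 80 mm apart. Each roll stands flat on the tray.
- mark_b: Dark round mark b, 68 mm across, flush in the top of the aluminium roll tray; its origin is the mark's centre on the tray's top face, 8 mm above the bench. The fixed tray is 80 x 360 mm, y along its length; marks a, b, c, d follow one another along it in that order, towards -y of the tray, 80 mm apart. Each roll stands flat on the tray.
- mark_c: Dark round mark c, 68 mm across, flush in the top of the aluminium roll tray; its origin is the mark's centre on the tray's top face, 8 mm above the bench. The fixed tray is 80 x 360 mm, y along its length; marks a, b, c, d follow one another along it in that order, towards -y of the tray, 80 mm apart. Each roll stands flat on the tray.
- mark_d: Dark round mark d, like mark a, at the other end of the tray; origin at its centre on the tray's top face, 8 mm above the bench. Around the work, the scale's display on the left stands 0.2 m high, the label printer behind 0.25 m, and a monitor hangs on the right with its lower edge 0.44 m above the bench.
- red_stop: Red end stop, a fixed bar 74 x 16 x 22 mm (its y runs along the tray), across one end of the tray's top, either beyond mark a or beyond mark d, 50 mm from that mark's centre; origin at the centre of its underside. A like grey stop closes the other end.

How it is judged (in metres and radians):
At the end, for the whole second after the job is handed in: Each roll stands upright (within 0.1 rad) on the tray, its centre within 12 mm sideways of its own mark and 6 mm of its standing height, at rest: 30 mm roll on the mark next to the red stop, then the 60, 82 and 105 mm rolls in turn (((horizontal distance between red_stop and mark_a below 0.1 m and horizontal distance between roll_30_center and mark_a below 0.012 m and horizontal distance between roll_60_center and mark_b below 0.012 m and horizontal distance between roll_82_center and mark_c below 0.012 m and horizontal distance between roll_105_center and mark_d below 0.012 m) or (horizontal distance between red_stop and mark_d below 0.1 m and horizontal distance between roll_30_center and mark_d below 0.012 m and horizontal distance between roll_60_center and mark_c below 0.012 m and horizontal distance between roll_82_center and mark_b below 0.012 m and horizontal distance between roll_105_center and mark_a below 0.012 m)) and height (world z) of roll_30_center between 0.017 and 0.029 m and angle between each of roll_30_center, roll_60_center, roll_82_center, roll_105_center's own z axis and vertical below 0.1 rad and linear speed of each of roll_30, roll_60, roll_82, roll_105 below 0.02 m/s and height (world z) of roll_60_center between 0.032 and 0.044 m and height (world z) of roll_82_center between 0.043 and 0.055 m and height (world z) of roll_105_center between 0.0545 and 0.0665 m); the robot touches nothing.
It also fails if it takes over 90 s, if anything falls off the work surface, if the arm or the gripper's body presses on something with over 40 N, if the wrist force passes 120 N, or if a joint passes its speed limit or range.

## Working session

There is one attempt and no reset: what is moved stays moved. The work goes in short steps, Python scripts to look and compute and a shell command to move; the robot and the scene stay as the last step left them, time stands still between calls to the robot, and variables do not carry over. Pictures are saved under pics/ and viewed, on a budget of 14 in all, crops included, one or two more only if the job needs it, and the job is handed in when it is done.

```bash
mkdir -p pics; python3 - <<'E'
from workcell import robot
import cv2,json,numpy as np
s=robot.read_state();print(s)
for n in("scene","side","wrist"):
    f=robot.grab_frame(n)
    cv2.imwrite(f"pics/{n}0.png",f["frame"][...,::-1])
    print(n,{k:np.round(v,4).tolist() for k,v in f.items() if k!="frame"})
E
```

```text
{'clock': 0.0, 'joint_pos': array([-1.26619033,  0.53719954, -0.00446101,  1.5388568 ,  0.00257634,
        1.06726769, -0.07119923]), 'joint_velocities': array([ 1.26225509e-03, -1.09234824e-03,  7.76439447e-04,  2.59797813e-04,
        8.46682145e-04,  3.04972079e-05,  3.92238089e-06]), 'joint_efforts': array([ 1.68987111e-05, -5.70982432e+01,  9.90993530e-01, -2.51596981e+01,
       -5.62452141e-02,  1.80756912e-02,  1.74757715e-04]), 'position': array([235.31510533, 605.25988542, 237.82358064]), 'orientation': array([[ 9.32064766e-01, -5.36296163e-04,  3.62291298e-01],
       [-3.62291682e-01, -1.64035416e-03,  9.32063327e-01],
       [ 9.44240529e-05, -9.99998511e-01, -1.72321196e-03]]), 'contact_force': array([-0.01863102,  0.50497407, -0.91841225]), 'wrist_torque': array([-0.02001103, -0.05052468,  0.03618688]), 'finger_gap': 88.17213809741195}
scene {'fx': 452.0123, 'fy': 452.0123, 'cx': 321.091, 'cy': 192.2596, 'distortion': [-0.1017, 0.0, 0.0, 0.0, 0.0], 'origin': [1078.3653, -175.8815, 932.2393], 'rotation': [[0.2398, -0.803, 0.5456], [0.9708, 0.1968, -0.1371], [0.0027, 0.5626, 0.8267]]}
side {'fx': 448.7851, 'fy': 448.7851, 'cx': 318.502, 'cy': 200.3573, 'distortion': [-0.1067, 0.0, 0.0, 0.0, 0.0], 'origin': [1057.874, 256.8976, 656.7562], 'rotation': [[-0.4671, -0.6245, 0.6259], [0.884, -0.3166, 0.3438], [-0.0165, 0.7139, 0.7]]}
wrist {'fx': 290.6656, 'fy': 290.6656, 'cx': 318.7491, 'cy': 200.9327, 'distortion': [-0.0317, 0.0, 0.0, 0.0, 0.0], 'T_tool_cam': [[-0.0005, -0.964, -0.2659, -67.3471], [0.0006, 0.2659, -0.964, -144.8831], [1.0, -0.0006, 0.0004, -0.1223], [0.0, 0.0, 0.0, 1.0]]}
```

View pics/scene0.png

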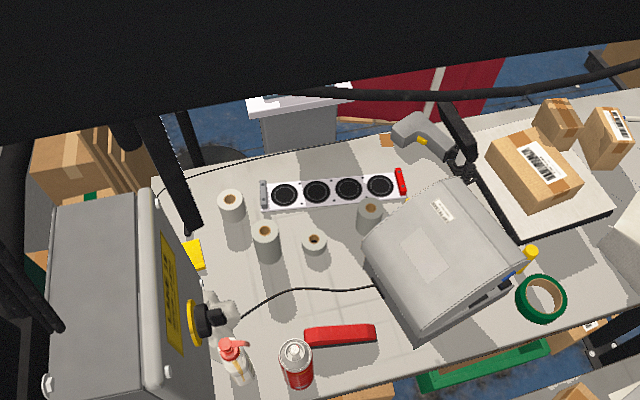

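View pics/side0.png

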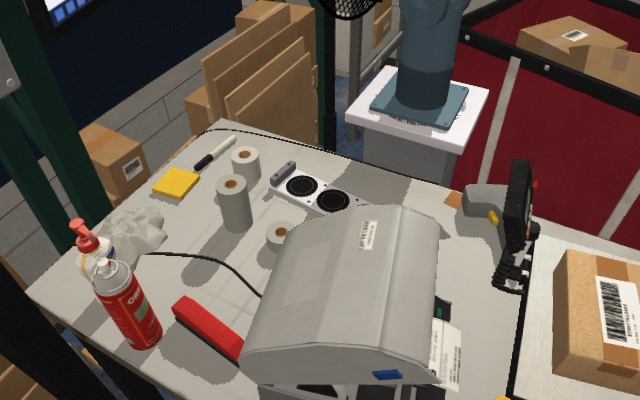

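The scene view shows the tray with marks at about (284,194), (317,191), (348,187) and (380,186). The red stop is at the right end (400,181). The rolls are at (231,200), (265,232), (315,240) and (369,206). The side view shows three of them at (245,155), (233,190) and (283,232). The fourth is hidden by the printer.

```bash
cat > h.py <<'E'
from workcell import robot
import cv2,numpy as np
def cam(n):
    s=robot.read_state(); f=robot.grab_frame(n)
    f["K"]=np.array([[f["fx"],0,f["cx"]],[0,f["fy"],f["cy"]],[0,0,1]]);f["D"]=np.array(f["distortion"],float)
    if n=="wrist":
        T=np.array(f["T_tool_cam"]);R=np.array(s["orientation"]);p=np.array(s["position"])
        f["rotation"]=R@T[:3,:3];f["origin"]=R@T[:3,3]+p
    f["R"]=np.array(f["rotation"]);f["o"]=np.array(f["origin"]);return f
def ray(f,uv):
    q=cv2.undistortPoints(np.array([[uv]],float),f["K"],f["D"])[0,0]
    d=f["R"]@np.array([q[0],-q[1],-1]);return d/np.linalg.norm(d)
def onz(f,uv,z):
    d=ray(f,uv);return f["o"]+d*(z-f["o"][2])/d[2]
def proj(f,P):
    c=f["R"].T@(np.array(P,float)-f["o"]);c=c*[1,-1,-1]
    return cv2.projectPoints(c.reshape(1,1,3),np.zeros(3),np.zeros(3),f["K"],f["D"])[0].ravel()
def tri(f,a,g,b):
    d,e=ray(f,a),ray(g,b);A=np.stack([d,-e],1);t=np.linalg.lstsq(A,g["o"]-f["o"],rcond=None)[0]
    p,q=f["o"]+d*t[0],g["o"]+e*t[1];return (p+q)/2,np.linalg.norm(p-q)
def blobs(m,lo,hi,box=None):
    m=m.astype(np.uint8)*255
    if box is not None:
        k=np.zeros_like(m);x0,y0,x1,y1=box;k[y0:y1,x0:x1]=255;m&=k
    n,l,st,c=cv2.connectedComponentsWithStats(m)
    return [(c[i],st[i]) for i in range(1,n) if lo<=st[i][4]<=hi]
def hsv(f):return cv2.cvtColor(f["frame"],cv2.COLOR_RGB2HSV)
def brown(f):
    h=hsv(f);return (h[...,0]>5)&(h[...,0]<25)&(h[...,1]>70)&(h[...,2]>40)
E
python3 - <<'E'
from h import *
S=cam("scene");T=cam("side");W=cam("wrist")
def show(n,f,m,lo,hi,box=None):
    for c,s in blobs(m,lo,hi,box):print(n,c.round(1),s, onz(f,c,8).round())
show("S brown",S,brown(S),12,400,(210,180,390,260))
show("T brown",T,brown(T),12,400,(210,130,310,250))
show("S dark",S,hsv(S)[...,2]<60,150,900,(262,170,410,215))
show("T dark",T,hsv(T)[...,2]<60,150,900,(270,160,370,220))
h=hsv(S);show("S red",S,((h[...,0]<6)|(h[...,0]>174))&(h[...,1]>150),30,900,(390,160,415,205))
a=cv2.resize(S["frame"][160:280,200:420],None,fx=3.6,fy=3.6,interpolation=2)
cv2.imwrite("pics/crop.png",a[...,::-1])
E
```

```text
S brown [229.4 198.8] [224 194  12  11 100] [ 434. -246.    8.]
S brown [370.3 207.6] [365 203  11  10  82] [540.  82.   8.]
S brown [264.4 230.4] [259 226  12  10  96] [ 542. -178.    8.]
S brown [313.7 238.6] [309 234  11  10  79] [590. -70.   8.]
T brown [293.9 134.3] [265 130  45  14 339] [ 301. -223.    8.]
T brown [244.  154.2] [238 150  13   9  90] [ 421. -288.    8.]
T brown [230.4 183.7] [224 179  14  10 101] [ 519. -256.    8.]
T brown [280.5 231.6] [274 227  14  10 105] [587. -87.   8.]
S dark [379.7 185.5] [367 176  26  20 345] [483. 125.   8.]
S dark [348.2 188.5] [336 178  26  22 407] [474.  46.   8.]
S dark [316.2 191.6] [304 181  26  22 406] [464. -34.   8.]
S dark [283.7 194.4] [271 184  26  22 356] [ 453. -114.    8.]
T dark [301.5 185.6] [286 176  31  20 475] [ 454. -115.    8.]
T dark [332.4 200.2] [317 190  32  22 559] [465. -36.   8.]
S red [400.2 181.2] [395 168  12  27 179] [483. 179.   8.]
```

View pics/wrist0.png

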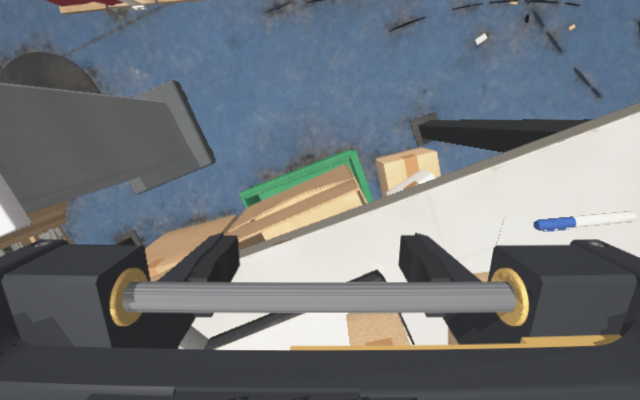

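View pics/crop.png

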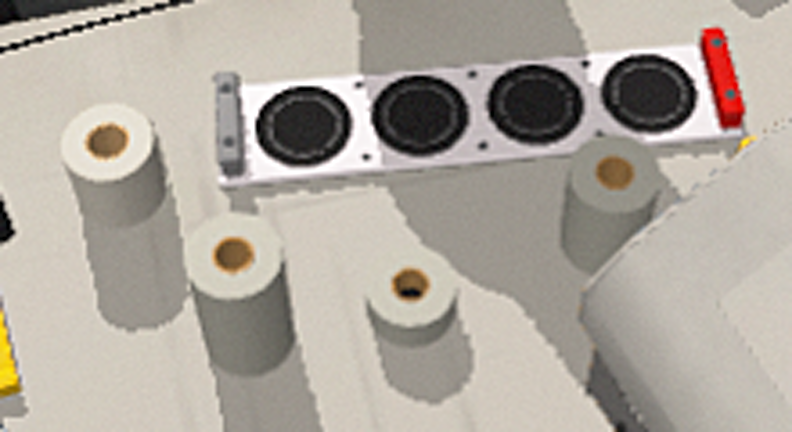

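```bash
python3 - <<'E'
from h import *
S=cam("scene");T=cam("side")
for n,a,b in(("L",(229.4,198.8),(244,154.2)),("mid",(264.4,230.4),(230.4,183.7)),("short",(313.7,238.6),(280.5,231.6))):
    p,e=tri(S,a,T,b);print(n,p.round(1),e.round(1))
for z in(60,82):
  p=onz(S,(370.3,207.6),z);print(z,p.round(), "base front px",proj(S,p*[1,1,0]+[16,-24,0]), "L",onz(S,(229.4,198.8),z).round())
for z in(30,): print(onz(S,(313.7,238.6),z),onz(T,(280.5,231.6),z))
print(onz(S,(264.4,230.4),105),onz(T,(230.4,183.7),105))
E
```

```text
L [ 473.1 -242.2   62.9] 2.1
mid [ 600.3 -177.6  107.4] 1.5
short [604.7 -73.5  33.4] 1.9
60 [571.  68.  60.] base front px [360.27987177 228.72772452] L [ 470. -242.   60.]
82 [583.  62.  82.] base front px [359.33101326 233.877687  ] L [ 485. -241.   82.]
[601.85785773 -72.83800661  30.        ] [603.30112521 -75.34238198  30.        ]
[ 598.02774603 -177.37501155  105.        ] [ 599.18332265 -179.41627423  105.        ]
```

```bash
python3 - <<'E'
from h import *
S=cam("scene");T=cam("side")
for uv in((145,190),(215,395),(55,200),(195,230),(150,120)):print(uv,[onz(S,uv,z).round().tolist()[:2] for z in(0,440,600)])
print("side",[onz(T,(15,80),z).round().tolist() for z in(440,600)])
for uv in((360,238),(440,180),(418,340)):print("printer",uv,[onz(S,uv,z).round().tolist()[:2] for z in(150,200,250)])
for uv in((245,350),(262,260),(285,210)):print("printer side",uv,[onz(T,uv,z).round().tolist()[:2] for z in(0,150,250)])
E
python3 -m handwheel '0.088 0.0625 0 0 5.5; 0.088 0.0625 0 0 5.5; 0.088 0.0625 0 0 5.5; 0.088 0.0625 0 0 5.5; 0.088 0.0625 0 0 5.5; 0.088 0.0625 0 0 5.5'
```

```text
(145, 190) [[350.0, -454.0], [694.0, -323.0], [819.0, -275.0]]
(215, 395) [[878.0, -337.0], [973.0, -261.0], [1007.0, -233.0]]
(55, 200) [[324.0, -688.0], [680.0, -446.0], [810.0, -358.0]]
(195, 230) [[497.0, -339.0], [771.0, -262.0], [871.0, -234.0]]
(150, 120) [[105.0, -435.0], [564.0, -313.0], [731.0, -268.0]]
side [[848.0, -225.0, 440.0], [1003.0, 131.0, 600.0]]
printer (360, 238) [[686.0, 2.0], [711.0, -9.0], [736.0, -21.0]]
printer (440, 180) [[592.0, 210.0], [623.0, 185.0], [654.0, 161.0]]
printer (418, 340) [[903.0, 43.0], [915.0, 29.0], [926.0, 15.0]]
printer side (245, 350) [[822.0, -11.0], [876.0, 50.0], [912.0, 91.0]]
printer side (262, 260) [[657.0, -85.0], [749.0, -7.0], [810.0, 45.0]]
printer side (285, 210) [[527.0, -114.0], [648.0, -29.0], [729.0, 27.0]]
clock: 1.25
position: [540.1, 392.4, 238.8]
orientation: [[0.582, 0.0, 0.813], [-0.813, 0.0, 0.582], [-0.0, -1.0, 0.001]]
contact_force: [0.1, 0.5, 0.3]
finger_gap: 88.2
```

```bash
python3 -m handwheel '0.088 0 -0.015 0 10.6; 0.088 0 -0.015 0 10.6; 0.088 0 -0.015 0 10.6; 0.088 0 -0.015 0 10.6; 0.088 0 0 0 0'; python3 -m handwheel '0.088 0.058 0 0.002 0; 0.088 0.058 0 0.002 0; 0.088 0.058 0 0.002 0; 0.088 0.058 0 0.002 0; 0.088 0.058 0 0.002 0; 0.088 0.058 0 0.002 0; 0.088 0.058 0 0.002 0; 0.088 0.055 0 0.002 0; 0.088 0 0 0 0'
python3 - <<'E'
from h import *
f=cam("wrist");cv2.imwrite("pics/w1.png",f["frame"][...,::-1])
E
```

```text
clock: 1.88
position: [539.1, 394.1, 299.8]
orientation: [[-0.114, 0.002, 0.993], [-0.993, 0.001, -0.114], [-0.001, -1.0, 0.002]]
contact_force: [0.7, 0.1, -0.1]
finger_gap: 87.6
clock: 3.0
position: [500.0, -71.0, 298.5]
orientation: [[-0.12, -0.0, 0.993], [-0.993, -0.002, -0.12], [0.002, -1.0, -0.0]]
contact_force: [0.4, 1.6, 0.3]
finger_gap: 87.6
```

View pics/w1.png

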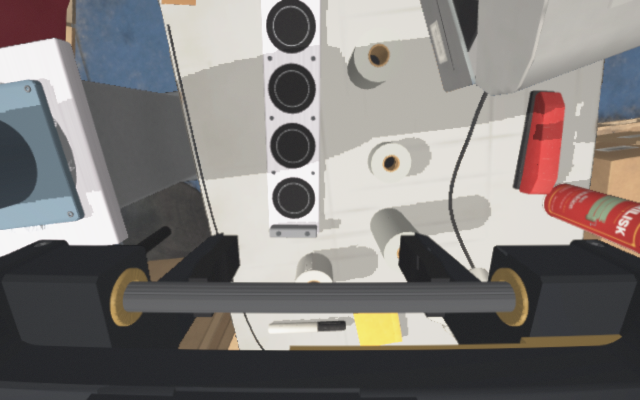

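The wrist view shows the tray's marks at about (291,26), (292,88), (293,146) and (294,197). It also shows the 30 mm roll's core at (390,162), the 82 mm roll's core at (378,54), and the printer to the right of that.

```bash
cat >> h.py <<'E'
def look(hts=(30,82,105,60)):
    f=cam("wrist");h=hsv(f)
    for c,s in blobs(h[...,2]<75,500,4000,(255,0,330,240)):
        print("mark",c.round(),s[2:4],onz(f,c,8)[:2].round(1))
    for c,s in blobs(brown(f),60,900,(250,0,480,290)):
        print("core",c.round(),s[2:],[(z,onz(f,c,z)[:2].round(1).tolist()) for z in hts])
    return f
E
python3 - <<'E'
from h import *
f=look()
for uv in((470,95),(430,15),(520,95),(440,85)):print(uv,[onz(f,uv,z)[:2].round().tolist() for z in(0,100,200,250)])
E
```

```text
mark [291.  28.] [47 53] [486.  124.1]
mark [291.  28.] [33 36] [485.8 123.9]
mark [292.  91.] [46 48] [475.6  44.9]
mark [293. 148.] [44 44] [466.  -34.4]
mark [293. 200.] [29 27] [ 455.7 -114. ]
core [379.  58.] [ 21  22 304] [(30, [597.1, 70.1]), (82, [586.1, 61.2]), (105, [581.2, 57.3]), (60, [590.7, 64.9])]
core [391. 166.] [ 16  16 141] [(30, [604.9, -74.8]), (82, [592.9, -65.4]), (105, [587.6, -61.3]), (60, [598.0, -69.4])]
(470, 95) [[732.0, 11.0], [682.0, 8.0], [631.0, 6.0], [606.0, 5.0]]
(430, 15) [[676.0, 122.0], [638.0, 94.0], [601.0, 67.0], [582.0, 53.0]]
(520, 95) [[806.0, 3.0], [739.0, 3.0], [672.0, 2.0], [639.0, 1.0]]
(440, 85) [[688.0, 29.0], [648.0, 23.0], [607.0, 16.0], [587.0, 13.0]]
```

```bash
python3 -m handwheel '0.088 -0.0045 0 0.0516 0; 0.088 -0.0045 0 0.0516 0; 0.088 0 0.06 0 0; 0.088 0 0.06 0 0; 0.088 0 0.06 0 0; 0.088 0 0.05 0 0; 0.088 0 0 0 0'
python3 - <<'E'
from h import *
f=look((30,));cv2.imwrite("pics/w2.png",f["frame"][...,::-1])
E
```

```text
clock: 3.98
position: [601.6, -66.4, 64.8]
orientation: [[-0.112, -0.008, 0.994], [-0.994, 0.002, -0.112], [-0.001, -1.0, -0.008]]
contact_force: [-0.1, 0.1, -0.0]
finger_gap: 88.1
core [323. 240.] [ 37  34 730] [(30, [604.1, -75.3])]
```

View pics/w2.png

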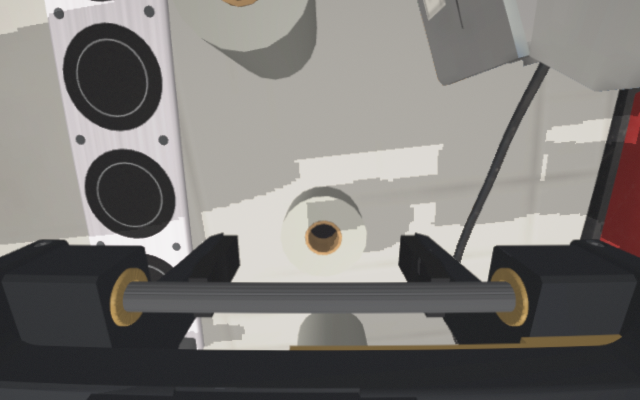

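The wrist view shows the 30 mm roll between the fingers, with its core at (323,240). The tool needs about 8 mm more along x.

```bash
python3 -m handwheel '0.088 0.0083 0 0.0035 0; 0.088 0 0 0 0; 0.088 0 0.03 0 0; 0.088 0 0.027 0 0; 0.088 0 0 0 0; 0.088 0 0 0 0' 20;python3 -m handwheel '0.04 0 0 0 0; 0.04 0 0 0 0; 0.04 0 0 0 0; 0.04 0 0 0 0; 0.04 0 0 0 0; 0.04 0 0 0 0' 20
```

```text
clock: 4.78
position: [608.4, -78.0, 13.4]
orientation: [[-0.116, 0.002, 0.993], [-0.993, -0.0, -0.116], [-0.0, -1.0, 0.002]]
contact_force: [0.1, 0.3, -0.5]
finger_gap: 88.0
clock: 5.52
position: [607.3, -77.7, 12.0]
orientation: [[-0.116, -0.0, 0.993], [-0.993, 0.0, -0.116], [-0.0, -1.0, -0.0]]
contact_force: [-2.2, 0.3, 5.6]
finger_gap: 57.1
```

```bash
python3 -m handwheel '0.088 0 0 0 0; 0.088 0 0 0 0; 0.088 0 0 0 0; 0.088 0 0 0 0;0.088 0 0.007 0 0; 0.088 0 0 0 0; 0.088 0 0 0 0' 20;python3 -m handwheel '0.04 0 0 0 0; 0.04 0 0 0 0; 0.04 0 0 0 0; 0.04 0 0 0 0; 0.04 0 0 0 0; 0.04 0 0 0 0' 20;python3 -m handwheel '0.04 0 -0.02 0 0; 0.04 0 -0.05 0 0; 0.04 0 -0.05 0 0;0.04 0 0 0 0;0.04 0 0 0 0'
python3 - <<'E'
from h import *
f=look((30,));print(robot.read_state()["position"]);cv2.imwrite("pics/w3.png",f["frame"][...,::-1])
E
```

```text
clock: 6.4
position: [607.2, -77.8, 4.6]
orientation: [[-0.116, -0.0, 0.993], [-0.993, -0.0, -0.116], [0.0, -1.0, -0.0]]
contact_force: [-0.0, -0.0, -0.3]
finger_gap: 88.1
clock: 7.15
position: [607.3, -77.7, 4.8]
orientation: [[-0.116, 0.0, 0.993], [-0.993, 0.0, -0.116], [-0.0, -1.0, 0.0]]
contact_force: [0.5, 0.2, 0.8]
finger_gap: 57.7
clock: 7.78
position: [607.0, -77.5, 125.0]
orientation: [[-0.116, 0.0, 0.993], [-0.993, 0.0, -0.116], [-0.0, -1.0, 0.0]]
contact_force: [-0.2, -0.4, -1.5]
finger_gap: 57.4
core [260.  10.] [ 24  26 470] [(30, [581.9, 73.3])]
core [453. 278.] [ 26  22 341] [(30, [723.5, -164.6])]
[606.44438513 -77.41990681 124.17968985]
```

View pics/w3.png

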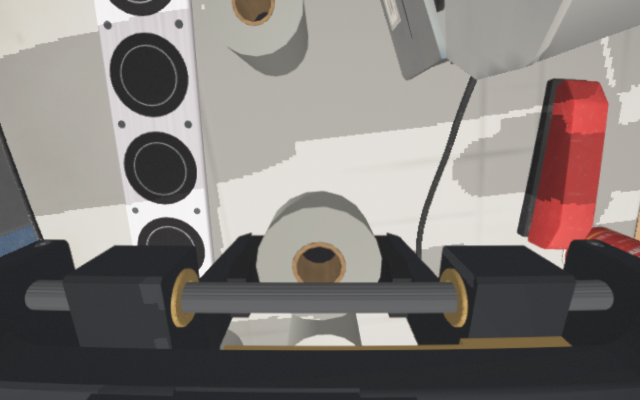

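```bash
cat >> h.py <<'E'
def held(uv,dz,target):
    "roll core pixel in the wrist view, roll top above TCP by dz -> offset and the moves (tool x,z) to target"
    s=robot.read_state();f=cam("wrist");R=np.array(s["orientation"]);p=np.array(s["position"])
    c=onz(f,uv,p[2]+dz);o=R.T@(c-p);d=R.T@(np.append(target,0)-c*[1,1,0])
    print("offset tool x,z",o[[0,2]].round(1),"move x,z",d[[0,2]].round(1),"tcp",p.round(1))
E
python3 - <<'E'
from h import *
held((319,263),25,(485,124.5))
f=cam("wrist")
print([(c.round(),s[2:]) for c,s in blobs(brown(f),60,1500,(280,230,360,285))])
E
python3 -m handwheel '0.04 0 0 -0.048 0;0.04 0 0 -0.048 0;0.04 0 0 -0.048 0;0.04 -0.046 0 0 0;0.04 -0.046 0 0 0;0.04 -0.046 0 0 0;0.04 -0.046 0 0 0;0.04 0 0 0 0;0.04 0 0 0 0'
python3 - <<'E'
from h import *
held((319,263),25,(485,124.5))
f=cam("wrist");cv2.imwrite("pics/w4.png",f["frame"][...,::-1])
E
```

```text
offset tool x,z [-5.4  1. ] move x,z [-181.1 -145. ] tcp [606.4 -77.4 124.2]
[(array([318., 266.]), array([  54,   41, 1415], dtype=int32))]
clock: 9.05
position: [484.9, 120.8, 124.1]
orientation: [[-0.116, -0.001, 0.993], [-0.993, -0.001, -0.116], [0.001, -1.0, -0.001]]
contact_force: [-0.4, -1.3, -0.1]
finger_gap: 57.5
offset tool x,z [-5.4  1. ] move x,z [ 1.8 -1.4] tcp [484.9 120.8 124.1]
```

```bash
python3 -m handwheel '0.04 0.001 0.045 -0.001 0;0.04 0 0.045 0 0;0.04 0 0.015 0 0;0.04 0 0 0 0;0.04 0 0.005 0 0;0.04 0 0 0 0;0.04 0 0 0 0'
```

```text
clock: 10.02
position: [486.2, 120.8, 17.0]
orientation: [[-0.117, 0.004, 0.993], [-0.993, 0.001, -0.117], [-0.002, -1.0, 0.004]]
contact_force: [-3.3, -0.7, 11.9]
finger_gap: 57.6
```

```bash
python3 -m handwheel '0.088 0 0 0 0;0.088 0 0 0 0;0.088 0 0 0 0;0.088 0 0 0 0;0.088 0 0 0 0'; python3 -m handwheel '0.088 0 -0.04 0 0;0.088 0 -0.06 0 0;0.088 0 -0.06 0 0;0.088 0.05 -0.06 0 0;0.088 0.06 0 0 0;0.088 0 0 0 0;0.088 0 0 0 0'
python3 - <<'E'
from h import *
f=look((38,));print(robot.read_state()["position"]);cv2.imwrite("pics/w4.png",f["frame"][...,::-1])
E
```

```text
clock: 10.65
position: [486.2, 120.8, 17.0]
orientation: [[-0.117, 0.004, 0.993], [-0.993, 0.001, -0.117], [-0.002, -1.0, 0.004]]
contact_force: [-3.7, -0.4, 12.5]
finger_gap: 88.1
clock: 11.52
position: [473.0, 22.1, 223.4]
orientation: [[-0.116, 0.001, 0.993], [-0.993, 0.001, -0.116], [-0.001, -1.0, 0.001]]
contact_force: [-0.6, 0.9, 0.1]
finger_gap: 87.6
mark [313. 158.] [38 53] [469.5  45.9]
mark [313. 218.] [37 44] [460.1 -32. ]
core [320.  87.] [ 23  24 207] [(38, [487.3, 124.6])]
core [428. 139.] [ 25  25 475] [(38, [601.4, 56.3])]
[473.01440823  22.68333731 223.06644709]
```

View pics/w4.png

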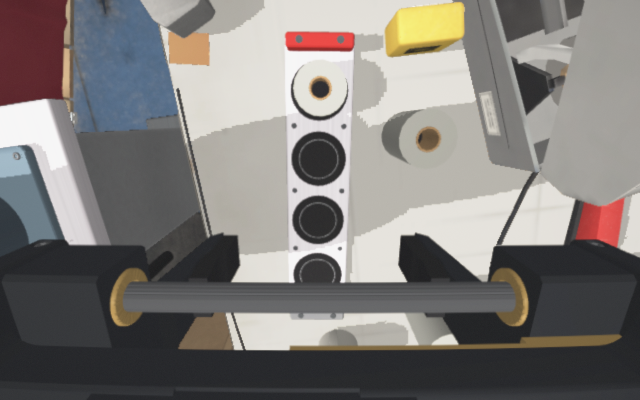

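The wrist view shows the 30 mm roll on mark a next to the red stop, core at (320,87), with the tray edges at 288 and 353. Across the tray it is centred. The next roll is the 60 mm one.

```bash
python3 -m handwheel '0.088 0.0525 0 0.006 0;0.088 0.0525 0 0.006 0;0.088 0.0525 0 0.006 0;0.088 0.0525 0 0.006 0;0.088 0.0525 0.06 0.005 0;0.088 0 0.02 0 0;0.088 0 0 0 0;0.088 0 0 0 0' 20
python3 - <<'E'
from h import *
f=look((60,));cv2.imwrite("pics/w5.png",f["frame"][...,::-1])
print(robot.read_state()["position"].round(1))
E
```

```text
clock: 12.58
position: [472.6, -230.1, 156.4]
orientation: [[-0.113, 0.001, 0.994], [-0.994, 0.0, -0.113], [-0.0, -1.0, 0.001]]
contact_force: [-0.1, 0.1, -0.0]
finger_gap: 88.1
mark [285.   7.] [59 17] [462.6 -61.2]
mark [287.  69.] [66 75] [ 457.3 -113.1]
mark [286.  71.] [49 52] [ 455.6 -113.9]
core [319. 218.] [ 31  30 635] [(60, [472.1, -244.3])]
core [392. 274.] [ 31  18 298] [(60, [533.4, -306.7])]
[ 472.7 -230.3  156.7]
```

View pics/w5.png

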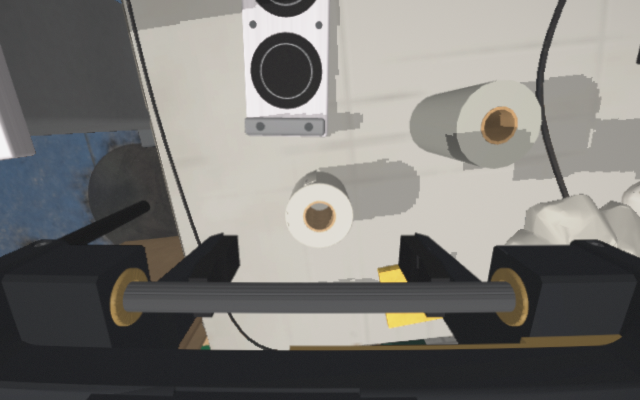

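```bash
python3 -m handwheel '0.088 0.013 0 0.001 0;0.088 0 0.045 0 0;0.088 0 0.045 0 0;0.088 0 0.043 0 0;0.088 0 0 0 0;0.088 0 0 0 0' 25;python3 -m handwheel '0.04 0 0 0 0; 0.04 0 0 0 0; 0.04 0 0 0 0; 0.04 0 0 0 0; 0.04 0 0 0 0; 0.04 0 0 0 0' 25
```

```text
clock: 13.38
position: [472.0, -245.3, 24.4]
orientation: [[-0.116, 0.002, 0.993], [-0.993, -0.001, -0.116], [0.001, -1.0, 0.002]]
contact_force: [0.2, 0.3, -0.3]
finger_gap: 87.9
clock: 14.12
position: [471.4, -244.2, 23.4]
orientation: [[-0.116, 0.001, 0.993], [-0.993, 0.0, -0.116], [-0.0, -1.0, 0.001]]
contact_force: [-0.7, 1.3, 7.0]
finger_gap: 59.4
```

```bash
python3 -m handwheel '0.04 0 -0.02 0 0;0.04 0 -0.04 0 0;0.04 0 -0.04 0 0;0.04 -0.048 0 -0.005 0;0.04 -0.048 0 -0.005 0;0.04 -0.048 0 -0.005 0;0.04 -0.048 0 -0.005 0;0.04 -0.048 0 -0.005 0;0.04 -0.048 0 -0.005 0;0.04 0 0 0 0'
python3 - <<'E'
from h import *
f=cam("wrist")
print([(c.round(),s) for c,s in blobs(brown(f),200,1800,(270,200,370,282))])
cv2.imwrite("pics/w6.png",f["frame"][150:320,200:440][...,::-1])
held((319,256),36.5,(475.3,45.3))
held((319,260),36.5,(475.3,45.3))
E
```

```text
clock: 15.38
position: [474.4, 49.7, 123.4]
orientation: [[-0.109, -0.0, 0.994], [-0.994, 0.002, -0.109], [-0.002, -1.0, -0.0]]
contact_force: [0.1, -1.5, -1.8]
finger_gap: 59.2
[(array([319., 270.]), array([ 286,  254,   67,   28, 1465], dtype=int32))]
offset tool x,z [-14.6   1. ] move x,z [16.1  0.1] tcp [474.4  46.9 123.4]
offset tool x,z [-12.8   1. ] move x,z [12.7 -0.1] tcp [474.5  45.3 123.4]
```

View pics/w6.png

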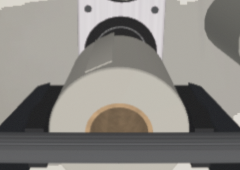

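```bash
python3 - <<'E'
from h import *
s=robot.read_state();f=cam("wrist");R=np.array(s["orientation"]);p=np.array(s["position"]);print(p.round(1))
for r,k in((254,14.35),(217,30)):
    o=R.T@(onz(f,(319,r),p[2]+36.5)-p);print(o[0]+k,o[2])
d=R.T@(np.array([475.3,45.3,0])-p);print("tcp->mark",d[[0,2]])
E
```

```text
[474.5  44.4 123.3]
-1.1365476639779644 0.9651800083830381
-1.3979668278656838 0.9537938325700741
tcp->mark [-1.03460472  0.66541104]
```

```bash
python3 -m handwheel '0.04 0 0.04 0 0;0.04 0 0.04 0 0;0.04 0 0.008 0 0;0.04 0 0 0 0;0.04 0 0.003 0 0;0.04 0 0 0 0;0.04 0 0 0 0'; python3 -m handwheel '0.088 0 0 0 0;0.088 0 0 0 0;0.088 0 0 0 0;0.088 0 0 0 0;0.088 0 0 0 0'; python3 -m handwheel '0.088 0 -0.04 0 0;0.088 0 -0.06 0 0;0.088 0 -0.06 0 0;0.088 0 -0.06 0 0;0.088 0 -0.04 0 -10.7;0.088 0 0 0 -10.7;0.088 0 0 0 -10.7;0.088 0 0 0 -10.7;0.088 0 0 0 -10.7;0.088 0 0 0 -10.7'
```

```text
clock: 16.45
position: [474.9, 45.5, 32.3]
orientation: [[-0.115, 0.001, 0.993], [-0.993, 0.0, -0.115], [-0.0, -1.0, 0.001]]
contact_force: [-0.2, -0.7, -2.0]
finger_gap: 59.3
clock: 17.08
position: [474.6, 45.3, 31.8]
orientation: [[-0.116, 0.0, 0.993], [-0.993, -0.0, -0.116], [0.0, -1.0, 0.0]]
contact_force: [-0.5, 0.5, 0.1]
finger_gap: 87.9
clock: 18.32
position: [474.2, 45.2, 291.7]
orientation: [[0.847, -0.0, 0.531], [-0.531, 0.0, 0.847], [-0.0, -1.0, -0.0]]
contact_force: [-0.6, -0.0, -0.3]
finger_gap: 88.1
```

```bash
python3 -m handwheel '0.088 0 0 0 -10.7;0.088 0 0 0 -10.7;0.088 0 0 0 -10.7;0.088 0 0 0 -10.7;0.088 0.05 0 -0.002 0;0.088 0.05 0 -0.002 0;0.088 0 0.06 0 0;0.088 0 0.06 0 0;0.088 0 0 0 0;0.088 0 0 0 0' 30
python3 - <<'E'
from h import *
f=cam("wrist");cv2.imwrite("pics/w7.png",f["frame"][...,::-1]);s=robot.read_state();print(s["position"])
for c,k in blobs(brown(f),150,1500,(230,100,420,285)):
    P=onz(f,c,82);print(c.round(),k,P.round(1),(s["orientation"].T@(P-s["position"])).round(1))
E
```

```text
clock: 19.58
position: [574.8, 59.2, 173.8]
orientation: [[0.984, 0.002, -0.179], [0.179, 0.0, 0.984], [0.002, -1.0, -0.0]]
contact_force: [0.0, 0.4, 1.0]
finger_gap: 88.0
[575.36947796  59.33813044 174.50697159]
[406. 113.] [392 100  26  27 358] [489.9 112.8  82. ] [-74.8  92.2  67.9]
[405. 219.] [390 193  30  66 975] [575.7 134.7  82. ] [13.5 92.6 74.1]
[319. 216.] [305 202  28  27 547] [585.6  60.6  82. ] [ 9.9 92.5 -0.6]
```

View pics/w7.png

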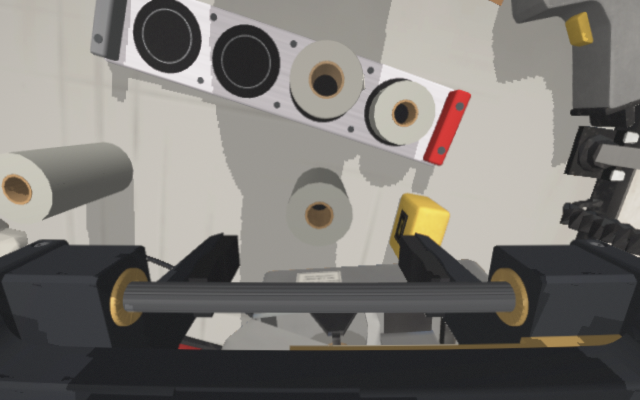

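The wrist view shows the 82 mm roll's core at (319,216). A yellow object is close to the +z finger at (420,220). I will turn the jaws by another 21° and open them less, so the fingers clear it.

```bash
python3 -m handwheel '0.078 0 0 0 -10.7;0.078 0 0 0 -10.7;0.078 0.0096 0 -0.0041 0;0.078 0 0.045 0 0;0.078 0 0 0 0;0.078 0 0 0 0' 30
python3 - <<'E'
from h import *
f=cam("wrist");cv2.imwrite("pics/w8.png",f["frame"][...,::-1]);s=robot.read_state();print(s["position"])
for c,k in blobs(brown(f),150,1500,(230,100,380,285)):
    P=onz(f,c,82);print(c.round(),k,P.round(1),(s["orientation"].T@(P-s["position"])).round(1))
E
```

```text
clock: 20.38
position: [585.1, 60.9, 128.4]
orientation: [[0.851, 0.002, -0.525], [0.525, 0.0, 0.851], [0.002, -1.0, -0.001]]
contact_force: [-0.4, -0.2, -0.1]
finger_gap: 78.1
[585.34834076  60.98032752 128.68774181]
[319. 222.] [302 205  35  33 835] [585.6  60.5  82. ] [-0.1 46.7 -0.5]
```

View pics/w8.png

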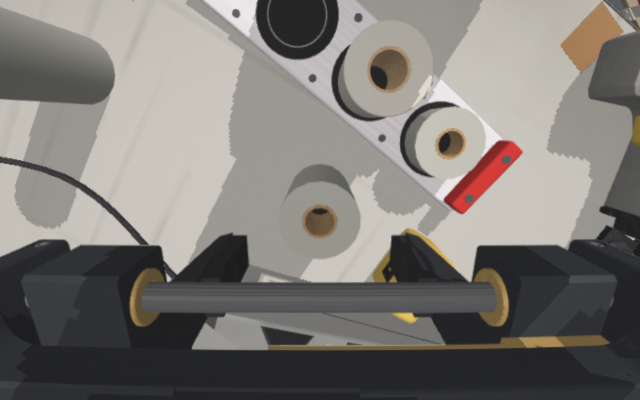

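```bash
python3 - <<'E'
from h import *
s=robot.read_state();f=cam("wrist")
h=hsv(f);m=(h[...,0]>20)&(h[...,0]<33)&(h[...,1]>150)&(h[...,2]>80)
print([(c.round(),k) for c,k in blobs(m,20,9000,(360,200,480,340))])
for uv in((375,280),(382,235),(405,228),(415,318)):
    print(uv,[(z,(s["orientation"].T@(onz(f,uv,z)-s["position"]))[[0,2]].round().tolist()) for z in(0,40,60,80)])
E
```

```text
[(array([428., 244.]), array([406, 229,  47,  37, 129], dtype=int32)), (array([381., 270.]), array([374, 253,  16,  29, 160], dtype=int32)), (array([393., 279.]), array([390, 276,   6,   6,  24], dtype=int32)), (array([405., 316.]), array([396, 314,  17,   7,  53], dtype=int32))]
(375, 280) [(0, [94.0, 59.0]), (40, [71.0, 50.0]), (60, [59.0, 46.0]), (80, [47.0, 41.0])]
(382, 235) [(0, [43.0, 63.0]), (40, [27.0, 54.0]), (60, [19.0, 49.0]), (80, [11.0, 44.0])]
(405, 228) [(0, [36.0, 86.0]), (40, [21.0, 73.0]), (60, [13.0, 67.0]), (80, [5.0, 61.0])]
(415, 318) [(0, [142.0, 106.0]), (40, [112.0, 90.0]), (60, [96.0, 83.0]), (80, [81.0, 75.0])]
```

The yellow block is probably about 80 mm tall. That would also explain the light 12 N contact at mark a. I will turn the jaws 21° further from it and grasp high.

```bash
python3 -m handwheel '0.078 0 0 0 -10.7;0.078 0 0 0 -10.7;0.078 0 0.04 0 0;0.078 0 0.02 0 0;0.078 0 0.016 0 0;0.078 0 0 0 0;0.078 0 0 0 0' 30; python3 -m handwheel '0.04 0 0 0 0; 0.04 0 0 0 0; 0.04 0 0 0 0; 0.04 0 0 0 0; 0.04 0 0 0 0; 0.04 0 0 0 0' 30
```

```text
clock: 21.35
position: [584.6, 60.9, 51.6]
orientation: [[0.6, 0.001, -0.8], [0.8, 0.0, 0.6], [0.001, -1.0, -0.001]]
contact_force: [0.2, -0.1, -1.1]
finger_gap: 77.6
clock: 22.1
position: [584.3, 61.0, 51.3]
orientation: [[0.6, 0.001, -0.8], [0.8, 0.0, 0.6], [0.001, -1.0, -0.001]]
contact_force: [-1.0, -0.4, 5.1]
finger_gap: 57.6
```

```bash
python3 -m handwheel '0.04 0 -0.02 0 0;0.04 0 -0.04 0 0;0.04 0 -0.06 0 0;0.04 0 -0.06 0 0;0.04 -0.049 0 0.0127 0;0.04 -0.049 0 0.0127 0;0.04 -0.049 0 0.0127 0;0.04 0 0 0 10.6;0.04 0 0 0 10.6;0.04 0 0 0 10.6'; python3 -m handwheel '0.04 0 0 0 10.7;0.04 0 0 0 10.7;0.04 0 0 0 10.7;0.04 0 0 0 10.7;0.04 0 0 0 10.7;0.04 0 0 0 10.7;0.04 0 0 0 10.7;0.04 0 0 0 10.7;0.04 0 0 0 10.7'; python3 -m handwheel '0.04 0 0 0 10.7;0.04 0 0 0 10.7;0.04 0 0 0 0;0.04 0 0 0 0'
python3 - <<'E'
from h import *
s=robot.read_state();f=cam("wrist");R=s["orientation"];p=s["position"]
im=f["frame"];cv2.imwrite("pics/w9.png",cv2.resize(im[150:320,200:440],None,fx=2,fy=2)[...,::-1])
r=f["R"]
print([(c.round(),k) for c,k in blobs(brown(f),150,2500,(270,200,370,283))])
d=R.T@(np.array([465.3,-34.5,0])-p);print("tcp->mark",d[[0,2]],p)
E
```

```text
clock: 23.35
position: [464.8, -34.0, 231.6]
orientation: [[0.934, 0.0, -0.358], [0.358, 0.001, 0.934], [0.001, -1.0, 0.0]]
contact_force: [-0.3, -0.3, -2.0]
finger_gap: 57.7
clock: 24.48
position: [464.9, -33.8, 231.4]
orientation: [[0.254, 0.0, 0.967], [-0.967, 0.001, 0.254], [-0.001, -1.0, 0.0]]
contact_force: [0.1, -0.2, -1.6]
finger_gap: 57.3
clock: 24.98
position: [465.1, -33.8, 231.1]
orientation: [[-0.107, 0.0, 0.994], [-0.994, 0.001, -0.107], [-0.001, -1.0, 0.0]]
contact_force: [0.2, -0.0, -1.6]
finger_gap: 57.1
[(array([319., 271.]), array([ 292,  256,   55,   27, 1135], dtype=int32))]
tcp->mark [0.83965337 0.23020744] [465.13630199 -33.75736757 231.07470718]
```

View pics/w9.png

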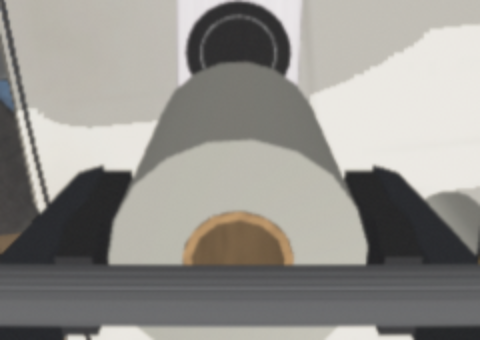

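```bash
python3 - <<'E'
from h import *
s=robot.read_state();f=cam("wrist");R=s["orientation"];p=s["position"]
for r,k in((256,12.5),(219.5,29)):
    o=R.T@(onz(f,(319,r),p[2]+30.7)-p);print(o[0]+k,o[2])
E
```

```text
0.7770615558300875 0.9668795013718008
0.6672387240584747 0.9550014803011773
```

```bash
python3 -m handwheel '0.04 0 0.05 0 0;0.04 0 0.05 0 0;0.04 0 0.05 0 0;0.04 0 0.015 0 0;0.04 0 0 0 0;0.04 0 0.006 0 0;0.04 0 0 0 0;0.04 0 0 0 0'; python3 -m handwheel '0.088 0 0 0 0;0.088 0 0 0 0;0.088 0 0 0 0;0.088 0 0 0 0'; python3 -m handwheel '0.088 0 -0.04 0 0;0.088 0 -0.06 0 0;0.088 0 -0.06 0 0;0.088 0.05 0 0.035 0;0.088 0.05 0 0.035 0;0.088 0.03 0 0.035 0;0.088 0 0 0.035 0;0.088 0 0 0 0'
python3 - <<'E'
from h import *
s=robot.read_state();f=cam("wrist");print(s["position"])
for c,k in blobs(brown(f),150,1800,(230,0,420,285)):
    P=onz(f,c,105);print(c.round(),k,P.round(1),(s["orientation"].T@(P-s["position"])).round(1))
cv2.imwrite("pics/w10.png",f["frame"][...,::-1])
E
```

```text
clock: 26.08
position: [465.9, -33.7, 60.5]
orientation: [[-0.11, 0.001, 0.994], [-0.994, 0.0, -0.11], [-0.0, -1.0, 0.001]]
contact_force: [0.1, 0.2, -2.3]
finger_gap: 57.6
clock: 26.58
position: [465.3, -33.9, 59.8]
orientation: [[-0.11, 0.0, 0.994], [-0.994, -0.0, -0.11], [0.0, -1.0, 0.0]]
contact_force: [-0.9, -0.1, 0.8]
finger_gap: 88.0
clock: 27.58
position: [591.6, -178.8, 219.2]
orientation: [[-0.11, 0.0, 0.994], [-0.994, -0.001, -0.11], [0.001, -1.0, 0.0]]
contact_force: [-0.9, -0.0, 0.2]
finger_gap: 88.1
[ 591.58499387 -178.76302647  219.22324048]
[327. 196.] [314 183  27  26 446] [ 600.2 -179.2  105. ] [ -0.6 114.2   8.6]
```

View pics/w10.png

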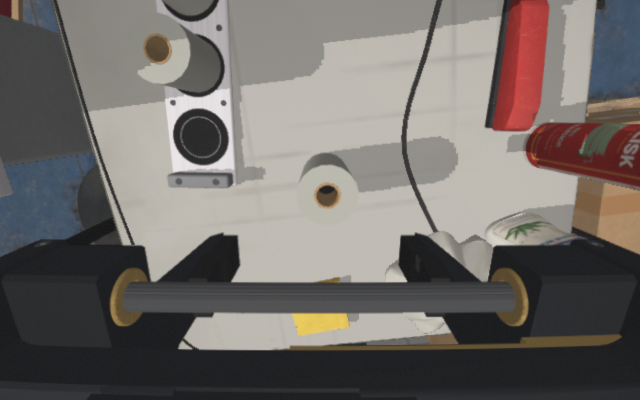

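```bash
python3 -m handwheel '0.088 -0.0005 0 0.008 0;0.088 0 0.05 0 0;0.088 0 0.05 0 0;0.088 0 0.03 0 0;0.088 0 0.025 0 0;0.088 0 0 0 0;0.088 0 0 0 0' 35; python3 -m handwheel '0.04 0 0 0 0; 0.04 0 0 0 0; 0.04 0 0 0 0; 0.04 0 0 0 0; 0.04 0 0 0 0; 0.04 0 0 0 0' 35; python3 -m handwheel '0.04 0 -0.02 0 0;0.04 0 -0.04 0 0;0.04 0 -0.04 0 0;0.04 0 0 -0.05 0;0.04 0 0 -0.05 0;0.04 -0.024 0 -0.05 0;0.04 -0.024 0 0 0;0.04 0 0 0 0;0.04 0 0 0 0'
python3 - <<'E'
from h import *
s=robot.read_state();f=cam("wrist");R=s["orientation"];p=s["position"]
im=f["frame"];cv2.imwrite("pics/w11.png",cv2.resize(im[150:320,200:440],None,fx=2,fy=2)[...,::-1])
print([(c.round(),k) for c,k in blobs(brown(f),150,2500,(270,200,370,283))])
d=R.T@(np.array([454.9,-114.3,0])-p);print("tcp->mark",d[[0,2]],p)
E
```

```text
clock: 28.5
position: [598.6, -179.0, 66.0]
orientation: [[-0.11, 0.001, 0.994], [-0.994, -0.0, -0.11], [0.0, -1.0, 0.001]]
contact_force: [0.0, 0.3, 0.3]
finger_gap: 88.1
clock: 29.25
position: [598.5, -179.0, 65.2]
orientation: [[-0.11, 0.001, 0.994], [-0.994, -0.0, -0.11], [0.0, -1.0, 0.001]]
contact_force: [0.2, 0.4, 4.0]
finger_gap: 57.1
clock: 30.38
position: [454.7, -115.4, 165.4]
orientation: [[-0.111, 0.001, 0.994], [-0.994, -0.001, -0.111], [0.0, -1.0, 0.001]]
contact_force: [0.6, 0.3, -1.1]
finger_gap: 57.3
[(array([318., 274.]), array([290, 264,  57,  19, 780], dtype=int32))]
tcp->mark [-1.1550084  -0.09606562] [ 454.70881375 -115.36992262  165.36110916]
```

View pics/w11.png

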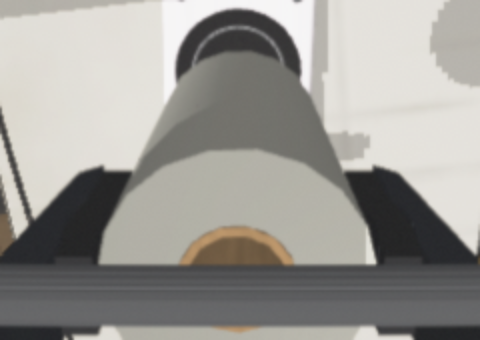

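```bash
python3 - <<'E'
from h import *
s=robot.read_state();f=cam("wrist");R=s["orientation"];p=s["position"]
for r,k in((263.5,12.5),(224.5,29)):
    o=R.T@(onz(f,(319,r),p[2]+39.8)-p);print(o[0]+k,o[2])
E
python3 -m handwheel '0.04 -0.001 0.04 0 0;0.04 0 0.04 0 0;0.04 0 0.006 0 0;0.04 0 0 0 0;0.04 0 0.005 0 0;0.04 0 0 0 0;0.04 0 0 0 0'
```

```text
-0.42465795374550375 0.9630860636549423
-0.4765635884837991 0.9512093768759513
clock: 31.35
position: [454.8, -113.6, 74.3]
orientation: [[-0.11, 0.001, 0.994], [-0.994, 0.0, -0.11], [-0.0, -1.0, 0.001]]
contact_force: [-0.2, -0.4, -1.4]
finger_gap: 57.1
```

```bash
python3 -m handwheel '0.088 0 0.001 0 0;0.088 0 0 0 0;0.088 0 0 0 0;0.088 0 0 0 0;0.088 0 0 0 0'; python3 -m handwheel '0.088 0 -0.04 0 0;0.088 0 -0.06 0 0;0.088 0 -0.06 0 0;0.088 0 -0.06 0 0;0.088 0.05 -0.03 0 0;0.088 0.05 0 0.03 0;0.088 0 0 0 0;0.088 0 0 0 0'
python3 - <<'E'
from h import *
W=cam("wrist");S=cam("scene")
M=[(485,124.5),(475.3,45.3),(465.3,-34.5),(454.9,-114.3)]
for f,n in((W,"wrist"),(S,"scene")):
    for (x,y),h in zip(M,(30,60,82,105)):
        u=proj(f,(x,y,8+h));b=[(np.hypot(*(c-u)),c,k) for c,k in blobs(brown(f),25,900)]
        if b:
            d,c,k=min(b,key=lambda t:t[0]);print(n,h,u.round(),c.round(1),k[2:],"err",(onz(f,c,8+h)[:2]-[x,y]).round(1))
a=np.hstack([W["frame"][:300,160:460],cv2.resize(S["frame"][140:240,220:420],(500,250))[:,:],])if 0 else W["frame"]
cv2.imwrite("pics/w12.png",a[...,::-1]);cv2.imwrite("pics/s12.png",cv2.resize(S["frame"][130:260,210:430],None,fx=3.6,fy=3.6,interpolation=2)[...,::-1])
print(robot.read_state()["position"],robot.read_state()["contact_force"])
E
```

```text
clock: 31.98
position: [454.4, -113.6, 72.8]
orientation: [[-0.11, 0.0, 0.994], [-0.994, -0.0, -0.11], [0.0, -1.0, 0.0]]
contact_force: [0.1, 0.2, 0.6]
finger_gap: 88.2
clock: 32.98
position: [472.6, -216.0, 322.2]
orientation: [[-0.111, -0.001, 0.994], [-0.994, 0.0, -0.111], [-0.0, -1.0, -0.001]]
contact_force: [0.4, 0.6, -0.2]
finger_gap: 87.9
wrist 30 [ 298. -107.] [295.7  21.5] [ 21  23 329] err [ -20.8 -142.8]
wrist 60 [296. -47.] [295.7  21.5] [ 21  23 329] err [ -9.9 -72.8]
wrist 82 [295.  22.] [295.7  21.5] [ 21  23 329] err [1.  0.4]
wrist 105 [293.  93.] [293.4  90.6] [ 21  22 231] err [0.5 2.4]
scene 30 [381. 179.] [381.3 178.9] [10  9 64] err [-0.2  0.5]
scene 60 [350. 175.] [350.2 174. ] [12  9 89] err [-1.8  2.1]
scene 82 [316. 172.] [316.3 171.8] [11  9 73] err [-1.3  1.2]
scene 105 [281. 169.] [281.5 169. ] [10  9 73] err [-0.9  2.1]
[ 472.96906764 -214.83976583  322.44307683] [ 0.21727303 -0.43042185  0.09037029]
```

View pics/s12.png

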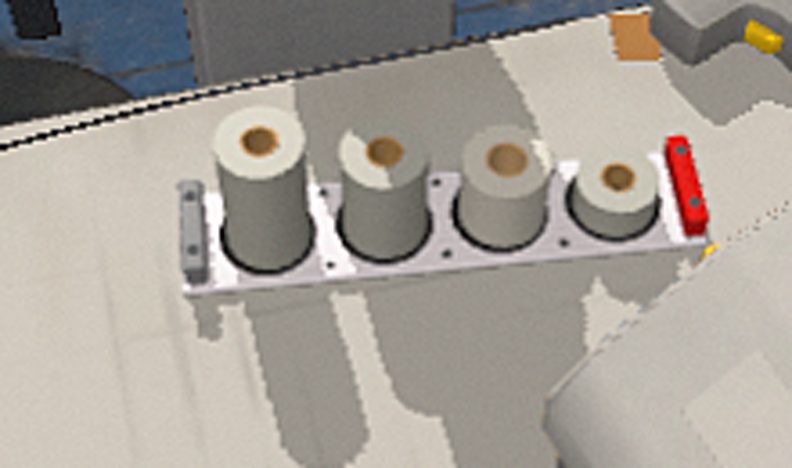

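View pics/w12.png

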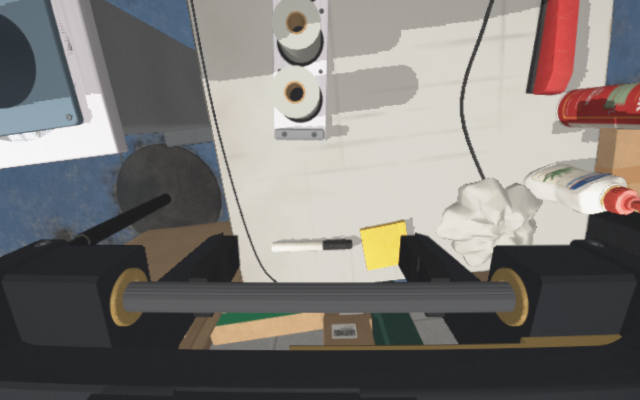

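The scene view shows all four rolls upright in order: 105 mm at the grey stop, then 82, 60, and 30 mm at the red stop. Each is ringed by its dark mark, and the offsets come out at 3 mm or less. The gripper is clear of everything.

```bash
python3 -c "
from workcell import robot
print(robot.hand_in())"
```

```text
the job is handed in; nothing more can be done
None
```

All four rolls are standing on the tray in order: 30 mm on mark a next to the red stop, then 60, 82 and 105 mm, with the tallest next to the grey stop. I handed the job in at about 33 s on the robot's clock.

**Last checks:** in the scene camera every roll is upright with its dark mark showing around its base. The measured centres are within about 3 mm of the marks: 0.5, 2.8, 1.8 and 2.3 mm. The wrist camera agreed for the 82 and 105 mm rolls (1.1 and 2.5 mm); its last view did not reach the 30 and 60 mm rolls. The gripper is open, clear of everything and reads no contact force.

**One disagreement:** while setting down the 30 mm roll I measured about 12 N upward that stayed after the fingers opened. I think the gripper body was resting on the yellow block beside the tray, but I did not confirm it. It stayed under the 40 N limit, and that roll still measured centred afterwards.

I viewed 16 pictures against the budget of 14, crops included.

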